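# Put the reference balls away after the probe check

## Task

Put the white reference balls back in their black storage case: lift the sprung flap by its knob until it snaps fully open, then set every ball gently down on the felt floor of the case, not dropped. Once all are in, tip the flap back over so that it snaps shut, and last of all turn the lock collar until its tongue lies over the flap in line with the locked mark. Leave the other gauges where they are.

Things in the scene. Friction and masses are not known exactly. Their poses are not given: they have to be found in the camera images.
- case: Black plastic storage case, fixed to the table: an open box, 150 mm (its x) by 260 mm (its y), rim 68 mm above the table, walls 6 mm; the inside is 138 x 248 mm and its lined floor lies 10 mm above the table. Origin: centre of its underside. Its +x side (away from the robot) carries the flap's hinge; a post with the lock collar stands just off its -y end.
- liner: Grey felt-covered floor inside the case, 4 mm thick; origin at the centre of its underside, 6 mm above the table. It is what the balls must be set down on gently.
- flap (a joint): The case's aluminium flap lid (150 x 260 x 4 mm, 0.2 kg), hinged along the top of the case's +x wall. 0 = shut, lying flat on the rim; grows as its free (-x) edge rises; 1.75 = open stop, leaning 10 degrees past upright. An over-centre spring drives it away from the middle: released below about 1.05 it springs shut, above that it springs fully open.
- flap_hinge (a point): Point on the hinge line, middle of its length, 68 mm above the table; 75 mm along the case's +x from the case's centre. The hinge line runs along the case's y. The flap's underside passes through it. Lifting the flap at its knob takes about 4 N at first, less as it rises; pushing it back from the open stop takes about 3 N near the free edge; past the snap point it moves by itself.
- flap_knob (a point): Centre of the black ball knob (22 mm diameter) on the flap, on a thin stem (10 mm thick). In the flap: 132 mm from the hinge line (18 mm short of the free edge), 34 mm above the flap's underside (30 mm above its upper face), in the middle of its length. When the flap stands open the knob is on its far side, away from the robot.
- collar (a joint): Steel lock collar captive on the post, turning about the vertical, light friction (0.06 N m). Its tongue points along the case's -x at 0 and turns clockwise seen from above as the value grows. At 1.57 it is locked: the tongue points along the case's +y, over the flap's end, in line with the white mark on the disc below. Nothing stops it at the mark; it turns on to 2.4.
- collar_top (a point): Centre of the collar's top face, 108 mm above the table, in the case's frame at x -20, y -160 mm. The collar is a knurled cylinder of 40 mm diameter and 34 mm height (74 to 108 mm above the table); the tongue, 14 mm wide and 7 mm thick, leaves it at its foot (76 to 83 mm above the table) and reaches 56 mm from the axis.
- ball1: Reference ball: white ceramic ball, 32 mm diameter, on a steel foot disc (26 mm diameter, 5 mm thick) whose underside is 26 mm below the ball's centre; about 0.08 kg. Origin: the ball's centre. All four are alike; two to four are present. Can be gripped across the ball from above.
- ball2: Reference ball: white ceramic ball, 32 mm diameter, on a steel foot disc (26 mm diameter, 5 mm thick) whose underside is 26 mm below the ball's centre; about 0.08 kg. Origin: the ball's centre. All four are alike; two to four are present. Can be gripped across the ball from above.
- ball3: Reference ball: white ceramic ball, 32 mm diameter, on a steel foot disc (26 mm diameter, 5 mm thick) whose underside is 26 mm below the ball's centre; about 0.08 kg. Origin: the ball's centre. All four are alike; two to four are present. Can be gripped across the ball from above.
- ball4: Reference ball: white ceramic ball, 32 mm diameter, on a steel foot disc (26 mm diameter, 5 mm thick) whose underside is 26 mm below the ball's centre; about 0.08 kg. Origin: the ball's centre. All four are alike; two to four are present. Can be gripped across the ball from above.
- ring_gauge: Bystander: flat steel ring, 56 mm diameter, 22 mm high. Origin: centre of its underside. To be left where it is.
- square: Bystander: upright steel cylinder, 40 mm diameter, 65 mm high. Origin: centre of its underside. To be left where it is.
- v_block: Bystander: dark steel V-block, 60 x 45 x 40 mm. Origin: centre of its underside. To be left where it is.
- gauge_block: Bystander: steel block, 50 x 30 x 35 mm. Origin: centre of its underside. To be left where it is.
- caliper: Bystander: caliper lying flat, 160 mm long, 11 mm high. Origin: centre of its underside. To be left where it is.
- plug_gauge: Bystander: dark upright steel pin, 24 mm diameter, 50 mm high. Origin: centre of its underside. To be left where it is.
Not all that is in view belongs to the job. What is shaped like the ball3 but green or turquoise is not meant.

How it is judged:
On the way, in this order (a step that is already met when the one before it is completed fails the run):
1. the flap has snapped fully open (value of joint flap above 1.65 rad), for 0.2 s.
2. all balls rest in the case, released, with the flap still open (x of ball1 in the frame of case between -0.068 and 0.068 m and y of ball1 in the frame of case between -0.123 and 0.123 m and z of ball1 in the frame of case between 0.015 and 0.05 m and linear speed of each of ball1, ball2, ball3, ball4 below 0.05 m/s and x of ball2 in the frame of case between -0.068 and 0.068 m and y of ball2 in the frame of case between -0.123 and 0.123 m and z of ball2 in the frame of case between 0.015 and 0.05 m and x of ball3 in the frame of case between -0.068 and 0.068 m and y of ball3 in the frame of case between -0.123 and 0.123 m and z of ball3 in the frame of case between 0.015 and 0.05 m and x of ball4 in the frame of case between -0.068 and 0.068 m and y of ball4 in the frame of case between -0.123 and 0.123 m and z of ball4 in the frame of case between 0.015 and 0.05 m and contact force between the fingers and ball1 below 0.1 N and contact force between the fingers and ball2 below 0.1 N and contact force between the fingers and ball3 below 0.1 N and contact force between the fingers and ball4 below 0.1 N and value of joint flap above 1.6 rad), for 0.3 s.
3. the flap has snapped shut (value of joint flap below 0.06 rad), for 0.2 s.
4. the lock collar is at its mark (value of joint collar between 1.42 and 1.72 rad and value of joint flap below 0.06 rad), for 0.2 s.
At the end, for the whole second after the job is handed in: Every ball present is at rest inside the case (centre within its walls and below 50 mm), the flap is shut (below 0.06 rad), the collar is within 0.15 rad of its locked mark (1.57 rad), and all are released (all of step 4 and x of ball1 in the frame of case between -0.068 and 0.068 m and y of ball1 in the frame of case between -0.123 and 0.123 m and z of ball1 in the frame of case between 0.015 and 0.05 m and linear speed of each of ball1, ball2, ball3, ball4 below 0.05 m/s and x of ball2 in the frame of case between -0.068 and 0.068 m and y of ball2 in the frame of case between -0.123 and 0.123 m and z of ball2 in the frame of case between 0.015 and 0.05 m and x of ball3 in the frame of case between -0.068 and 0.068 m and y of ball3 in the frame of case between -0.123 and 0.123 m and z of ball3 in the frame of case between 0.015 and 0.05 m and x of ball4 in the frame of case between -0.068 and 0.068 m and y of ball4 in the frame of case between -0.123 and 0.123 m and z of ball4 in the frame of case between 0.015 and 0.05 m and velocity of joint each of flap, collar below 0.05 rad/s); the robot touches nothing.
It fails at once if a ball hits or is pressed on the case's felt floor with more than 30 N (contact force between any of ball1, ball2, ball3, ball4 and liner above 30 N).
It fails at once if a ball is dropped into the case: inside it and still 9 mm or more above its resting height, it moves faster than 0.45 m/s ((x of ball1 in the frame of case between -0.068 and 0.068 m and y of ball1 in the frame of case between -0.123 and 0.123 m and z of ball1 in the frame of case between 0.045 and 0.075 m and linear speed of ball1 above 0.45 m/s) or (x of ball2 in the frame of case between -0.068 and 0.068 m and y of ball2 in the frame of case between -0.123 and 0.123 m and z of ball2 in the frame of case between 0.045 and 0.075 m and linear speed of ball2 above 0.45 m/s) or (x of ball3 in the frame of case between -0.068 and 0.068 m and y of ball3 in the frame of case between -0.123 and 0.123 m and z of ball3 in the frame of case between 0.045 and 0.075 m and linear speed of ball3 above 0.45 m/s) or (x of ball4 in the frame of case between -0.068 and 0.068 m and y of ball4 in the frame of case between -0.123 and 0.123 m and z of ball4 in the frame of case between 0.045 and 0.075 m and linear speed of ball4 above 0.45 m/s)).
It fails at once if a bystander gauge is moved more than 30 mm (distance of any of ring_gauge, square, v_block, gauge_block, caliper, plug_gauge from where it was at the start of the episode above 0.03 m).
Of ball1, ball2, ball3, ball4 only 2 to 4 are there at a start; the rules pass over those that are not, and their reading is None.
At some moment in a run one of ball1, ball2, ball3, ball4 may be knocked a few centimetres aside while the robot is not near it.
It also fails if it takes over 210 s, if anything falls off the work surface, if the arm or the gripper's body presses on something with over 40 N, if the wrist force passes 120 N, or if a joint passes its speed limit or range.

## Robot

A 6-joint arm with a two-finger parallel gripper is mounted at the origin on the work surface. World frame = base frame: x ahead of the robot, y to its left, z up, the work surface at z = 0. Lengths are in m, angles in rad, forces in N, time in s.
With the tool pointing down it reaches from about 0.3 to 0.875 m from the base axis. Payload 6.4 kg.
Tool frame: the origin (TCP) lies midway between the tips of the shut fingers; the grasp point (between the pads) lies 19 mm behind it; x points along the fingers, y is the direction in which the jaws open and shut, and the axes are right-handed (so a half turn about x gives the same grasp; the last joint's range is limited). The gripper opens to 85 mm and grips with 20 to 120 N. Pads are 22 mm wide; open, the fingers measure 114 mm over their backs; the gripper's body (76 mm by 85 mm) begins 54 mm behind the grasp point. The pads swing forward as they close: fully open they stand 13 mm farther back than shut.
Start: joints at [-1.531, 0.181, 1.607, -0, 1.354, -0.206], TCP at [0.14, -0.558, 0.231] pointing down, gripper open.
Joint ranges: [-2.99, 2.99], [-0.89, 2.07], [0.3, 2.58], [-1.14, 4.28], [0, 2.63], [-3.12, 3.12]. Speed limits (rad/s): [2.57, 2.57, 3.01, 3.14, 3.14, 3.14].

## Interface

Orientations are given as a unit quaternion [w, x, y, z].
In Python, from bench import ctrl gives the robot as it stands.
- The arm moves only by the tool step_arm, never from a script. Its argument "motion" is a list of rows, each a list of 7 numbers: the shift along the tool's x, y, z in mm, then the turn, a rotation vector about the tool's x, y, z in degrees, then the closure in counts, from 0 (fully open) to 255 (shut). In form: [[tx, ty, tz, rx, ry, rz, hand], ...]. A call has 1 to 10 rows; each row is the pose to reach, as a shift and turn from the pose commanded when the call began, along the tool's axes at that moment; what a row does not reach only later rows make up. A row lasts 1/8 s, in which the tool goes at most 62.5 mm and 10.7 degrees, less where a joint would pass 70% of its speed; a pose out of reach is approached as far as the arm can. A call with a gripper value outside its range is refused whole. The fingers move at their own pace and stop on an object; the grip force is fixed at half the most. Time passes only in rows, so rows that repeat a pose let the fingers close. It gives the time, the measured TCP pose, the force and the opening at its end, in the units of the state.
- ctrl.get_obs(): the state, without advancing time (a new reading comes with each control period).
- ctrl.camera(name): name is "side" or "top" or "wrist"; returns (picture, depth): 400x640x3 uint8, red, green, blue; 400x640 float32, m along the optical axis (not along the pixel's ray), 0 where there is no reading.
- ctrl.camera_info(name): a dict with "fx", "fy", "cx", "cy" (pixels), "T" (4x4, takes a point from camera to world coordinates); the wrist camera has in their place "hand_eye" (4x4, takes a point from camera to tool coordinates, whose origin is the TCP and whose axes are the tool frame's). Camera axes: x right, y down, z forward; pixel columns grow to the right and rows downward; lengths in m; the calibration is good to about 2 mm. A picture is of the moment at which its call begins: read the wrist's pose just before it. camera_info takes no time and is no camera call.
- ctrl.hand_in(): hands the job in, once; it reports no verdict.
The state is a dict: "time_s": time; "q": joint angles; "dq": joint speeds; "joint_efforts": joint torques, N m; "eef_pos": TCP position; "eef_rot": TCP orientation; "wrist_force": force on the tool from outside, world axes, zero at the start; "torque": the same for the moment, N m; "opening": opening from 0.0 (shut) to 1.0 (fully open).
Only numpy, scipy, OpenCV 4.12 (cv2) and the standard library are available. Lean on these libraries where they do the work, as an engineer would, in place of code of your own. Each camera call takes 0.05 s, during which the arm holds its last target. There are 200 camera calls.

## Working session

There is one attempt and no reset: what is moved stays moved. The work goes in short steps, Python scripts to look and compute and a tool call to move; the robot and the scene stay as the last step left them, time stands still between calls to the robot, and variables do not carry over. Pictures are saved under pics/ and viewed, about 12 in all and at most 16, crops included, and the job is handed in when it is done.

Besides the shell and the picture viewer there is one more tool, called after "Call:" by a JSON object that holds its "method" and its "body". step_arm: Moves the arm, as the interface text tells. Its arguments: {"type":"object","properties":{"motion":{"type":"array","items":{"type":"array","items":{"type":"number"}}}},"required":["motion"]}

```bash
mkdir -p pics; ls; cat > h.py <<'E'
import numpy as np, cv2
from bench import ctrl
from scipy.spatial.transform import Rotation as R
def pose():
    o=ctrl.get_obs(); q=o["eef_rot"]; T=np.eye(4)
    T[:3,:3]=R.from_quat([q[1],q[2],q[3],q[0]]).as_matrix(); T[:3,3]=o["eef_pos"]; return T
def grab(n):
    T=pose(); im,d=ctrl.camera(n); i=ctrl.camera_info(n)
    i["Tw"]=T@np.array(i["hand_eye"]) if n=="wrist" else np.array(i["T"])
    return im,d,i
def ray(i,u,v,z):
    T=i["Tw"]; r=T[:3,:3]@np.array([(u-i["cx"])/i["fx"],(v-i["cy"])/i["fy"],1]); c=T[:3,3]
    return c+r*(z-c[2])/r[2]
def pts(i,d):
    v,u=np.mgrid[:d.shape[0],:d.shape[1]]
    P=np.stack([(u-i["cx"])/i["fx"]*d,(v-i["cy"])/i["fy"]*d,d],-1)
    return P@i["Tw"][:3,:3].T+i["Tw"][:3,3]
def proj(i,p):
    q=np.linalg.inv(i["Tw"])@np.append(p,1); return i["fx"]*q[0]/q[2]+i["cx"],i["fy"]*q[1]/q[2]+i["cy"]
def save(n,im): cv2.imwrite("pics/"+n+".png",im[...,::-1])
def rel(p,Rw=None):
    "tool-frame shift (mm) and turn (deg) to world TCP p, rotation Rw"
    T=pose(); t=T[:3,:3].T@(np.array(p)-T[:3,3])*1000
    r=np.zeros(3) if Rw is None else R.from_matrix(T[:3,:3].T@Rw).as_rotvec(degrees=True)
    return np.round(t,1),np.round(r,2)
E
python3 - <<'E'
from h import *
for n in("top","side"):
    im,d,i=grab(n); save(n+"0",im); np.savez(n+"0.npz",im=im,d=d,Tw=i["Tw"],k=[i[x] for x in("fx","fy","cx","cy")])
    print(n,i["Tw"].round(3).tolist(),i["fx"])
print(pose().round(3)); print(np.array(ctrl.camera_info("wrist")["hand_eye"]).round(3))
E
```

```text
pics
top [[0.019, -0.999, 0.05, 0.484], [-0.999, -0.02, -0.038, -0.067], [0.039, -0.05, -0.998, 0.978], [0.0, 0.0, 0.0, 1.0]] 396.62018101672675
side [[0.989, -0.105, 0.106, 0.444], [-0.149, -0.731, 0.666, -0.675], [0.008, -0.674, -0.739, 0.772], [0.0, 0.0, 0.0, 1.0]] 418.5073619838047
[[-0.     0.243 -0.97   0.14 ]
 [ 0.002 -0.97  -0.243 -0.557]
 [-1.    -0.002 -0.     0.23 ]
 [ 0.     0.     0.     1.   ]]
[[ 0.    -0.275  0.961 -0.143]
 [ 1.     0.    -0.     0.   ]
 [-0.     0.961  0.275 -0.069]
 [ 0.     0.     0.     1.   ]]
```

View pics/top0.png

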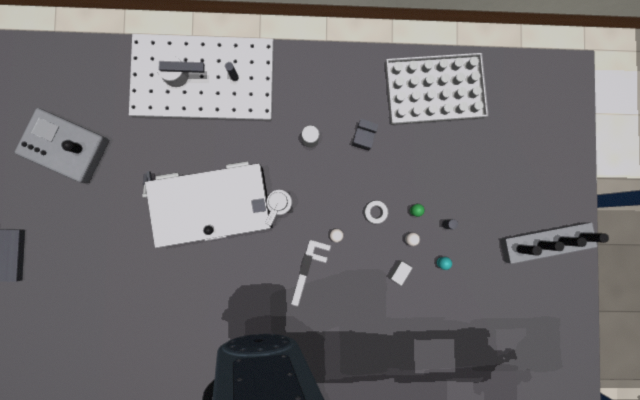

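View pics/side0.png

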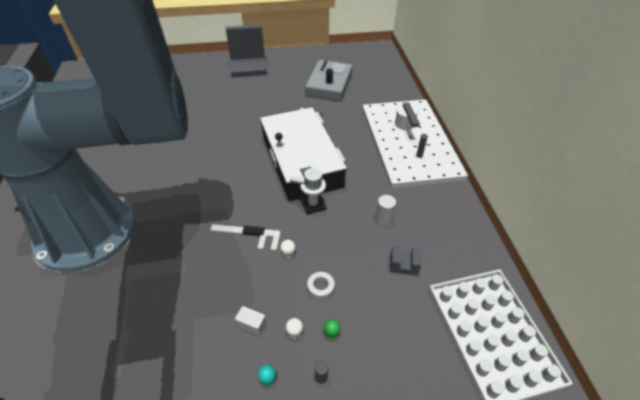

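Top view: case flap around (208,205) with its knob at (208,230), collar at (279,202), white balls at (336,236) and (413,239), green and turquoise decoys at (418,210) and (445,263). Two white balls show; the arm may hide more.

```bash
python3 - <<'E'
from h import *
def ld(n):
    z=np.load(n+"0.npz"); i=dict(zip(("fx","fy","cx","cy"),z["k"])); i["Tw"]=z["Tw"]; return z["im"],z["d"],i
im,d,i=ld("top"); s,ds,j=ld("side")
hsv=cv2.cvtColor(im,cv2.COLOR_RGB2HSV); P=pts(i,d)
m=((hsv[...,2]>150)&(hsv[...,1]<60)&(P[...,2]>.05)&(P[...,2]<.09)).astype(np.uint8)
m[:, :140]=0;m[:150]=0;m[260:]=0;m[:,271:]=0
c=max(cv2.findContours(cv2.morphologyEx(m,cv2.MORPH_CLOSE,np.ones((15,15))),0,2)[0],key=cv2.contourArea)
r=cv2.minAreaRect(c); print("rect",r)
B=[ray(i,*p,.072) for p in cv2.boxPoints(r)]; print(np.round(B,4)); print("sides",[np.linalg.norm(B[k]-B[k-1]).round(4) for k in range(4)],"ctr",np.mean(B,0).round(4))
def blobs(im,i,lo,hi):
    h=cv2.cvtColor(im,cv2.COLOR_RGB2HSV); m=cv2.inRange(h,lo,hi)
    n,_,st,ce=cv2.connectedComponentsWithStats(m)
    return [(st[k][:5].tolist(),ce[k].round(1)) for k in range(1,n) if 60<st[k][4]<420]
for nm,a,b in(("top",im,i),("side",s,j)):
    print(nm)
    for st,ce in blobs(a,b,(0,0,165),(180,50,255)):
        w=ray(b,*ce,.026)
        if .2<w[0]<.62: print(st,ce,w.round(4))
# table depth & heights of knob / collar
print("table z top",np.median(P[300:330,380:500,2]),"flap",np.median(P[190:215,180:230,2]))
g=P[222:238,200:217]; k=(g[...,2]>.09); print("knob",k.sum(),g[k].mean(0).round(4), g[k][:,2].max())
g=P[180:225,255:300]; k=(g[...,2]>.1); print("collar",g[k].mean(0).round(4),k.sum())
# dark knob centroid
sub=(hsv[222:240,198:220,2]<70); vv,uu=np.nonzero(sub); print("knob px",uu.mean()+198,vv.mean()+222, ray(i,uu.mean()+198,vv.mean()+222,.102).round(4))
t=cv2.resize(im[150:285,135:465],None,fx=2.4,fy=2.4,interpolation=2); save("topc",t)
E
```

```text
rect ((207.45233154296875, 202.89553833007812), (70.11251831054688, 126.64968872070312), 80.72740173339844)
[[0.5805 0.3166 0.072 ]
 [0.6339 0.0373 0.072 ]
 [0.4763 0.0077 0.072 ]
 [0.4255 0.2854 0.072 ]]
sides [np.float64(0.1581), np.float64(0.2844), np.float64(0.1604), np.float64(0.2823)] ctr [0.5291 0.1618 0.072 ]
top
[365, 201, 23, 22, 251] [376.2 211.6] [ 0.5181 -0.2297  0.026 ]
[331, 230, 12, 12, 114] [336.5 235.3] [ 0.4594 -0.1346  0.026 ]
[408, 233, 11, 13, 107] [413.1 239. ] [ 0.4537 -0.3201  0.026 ]
[306, 241, 24, 21, 241] [316.8 250. ] [ 0.4235 -0.088   0.026 ]
[392, 262, 20, 23, 247] [401.4 273. ] [ 0.3717 -0.2924  0.026 ]
[292, 275, 14, 31, 203] [298.5 289.7] [ 0.3289 -0.0463  0.026 ]
side
[309, 68, 17, 19, 170] [317.   78.7] [0.6195 0.5175 0.026 ]
[301, 181, 24, 13, 122] [313.2 188.6] [0.539  0.0293 0.026 ]
[211, 225, 32, 8, 177] [226.9 228.3] [ 0.3291 -0.0657  0.026 ]
[258, 229, 22, 21, 247] [269.5 238.3] [ 0.4222 -0.1075  0.026 ]
[281, 240, 14, 13, 146] [287.4 245.9] [ 0.4594 -0.1338  0.026 ]
[307, 272, 28, 24, 354] [320.4 283.4] [ 0.5168 -0.2365  0.026 ]
[235, 307, 29, 21, 389] [249.4 316.8] [ 0.3714 -0.2889  0.026 ]
[286, 318, 16, 17, 212] [293.7 325.9] [ 0.4533 -0.3196  0.026 ]
table z top 0.00039422803174676835 flap 0.0724871965464452
knob 85 [0.4694 0.1461 0.1296] 0.9782616635769327
collar [5.332e-01 2.000e-04 1.337e-01] 278
knob px 208.0701754385965 229.64912280701753 [0.4687 0.1519 0.102 ]
```

View pics/topc.png

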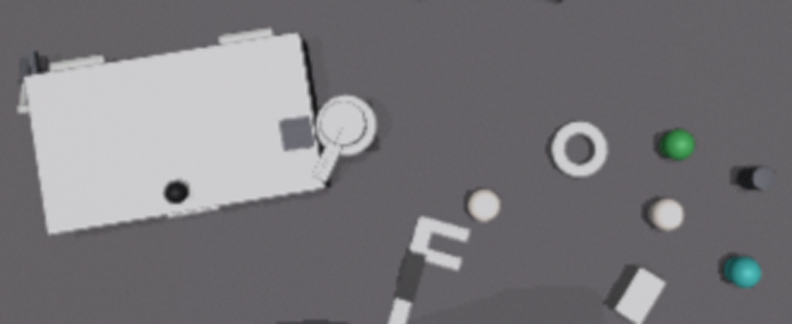

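```bash
cat >> h.py <<'E'
def ld(n):
    z=np.load(n+"0.npz"); i=dict(zip(("fx","fy","cx","cy"),z["k"])); i["Tw"]=z["Tw"]; return z["im"],z["d"],i
E
python3 - <<'E'
from h import *
im,d,i=ld("top"); s,ds,j=ld("side")
C=[(145.8,182.1),(259.6,164.2),(270,227.9),(155.4,247.1)]
W=np.array([ray(i,*c,.072) for c in C]); print(W.round(4)); 
print([np.linalg.norm(W[k]-W[k-1]).round(4) for k in range(4)])
c=W.mean(0); ey=(W[0]-W[1])+(W[3]-W[2]); ey/=np.linalg.norm(ey); ex=np.array([ey[1],-ey[0],0])
print("ctr",c.round(4),"yaw",np.degrees(np.arctan2(ex[1],ex[0])), "alt yaw",[np.degrees(np.arctan2(*(a[1::-1]))) for a in (W[0]-W[3],W[1]-W[2])])
k=c-57*ex/1000; k[2]=.102; ct=c-.02*ex-.16*ey; ct[2]=.108
print("knob",k.round(4),proj(i,k),proj(j,k)); print("collar",ct.round(4),proj(i,ct),proj(j,ct))
# measured collar in both views: top face circle
print("collar top px",ray(i,278.8,201.5,.108).round(4))
tip=ray(i,135+322/2.4,150+172/2.4,.083); v=tip-ct; print("tongue",tip.round(4),"angle from -x toward +y",np.degrees(np.arctan2(v@ey,-(v@ex))),np.hypot(*v[:2]))
E
```

```text
[[0.5727 0.3019 0.072 ]
 [0.6196 0.0477 0.072 ]
 [0.4747 0.0203 0.072 ]
 [0.4271 0.2748 0.072 ]]
[np.float64(0.1482), np.float64(0.2585), np.float64(0.1475), np.float64(0.2589)]
ctr [0.5235 0.1612 0.072 ] yaw 10.520724012120874 alt yaw [np.float64(10.529099679212855), np.float64(10.684106426802265)]
knob [0.4675 0.1508 0.102 ] (np.float64(208.55636002290424), np.float64(230.22598302423162)) (np.float64(278.0695217681432), np.float64(135.80245987036548))
collar [5.331e-01 2.000e-04 1.080e-01] (np.float64(278.30453279924785), np.float64(201.498292320158)) (np.float64(312.2224103198346), np.float64(173.13511906812684))
collar top px [ 0.5331 -0.0009  0.108 ]
tongue [0.4887 0.0215 0.083 ] angle from -x toward +y 36.12194807490086 0.049187258326186
```

```bash
cat >> h.py <<'E'
C0=np.array([.5235,.1612,0]); YAW=np.radians(10.53); EX=np.array([np.cos(YAW),np.sin(YAW),0]); EY=np.array([-EX[1],EX[0],0])
def case(x,y,z): return C0+x*EX+y*EY+[0,0,z]
def down(psi):
    c,s=np.cos(np.radians(psi)),np.sin(np.radians(psi)); return np.array([[0,c,s],[0,s,-c],[-1,0,0]])
def go(p,psi): t,r=rel(p,down(psi)); print("move",t.tolist(),r.tolist())
E
python3 - <<'E'
from h import *
go([.533,.0,.2],-116)
E
```

```text
move [31.3, -444.7, -516.9] [40.08, 0.01, 0.09]
```

Call:
{"method": "step_arm", "body": {"motion": [[31, -445, -517, 40, 0, 0, 0], [31, -445, -517, 40, 0, 0, 0], [31, -445, -517, 40, 0, 0, 0], [31, -445, -517, 40, 0, 0, 0], [31, -445, -517, 40, 0, 0, 0], [31, -445, -517, 40, 0, 0, 0], [31, -445, -517, 40, 0, 0, 0], [31, -445, -517, 40, 0, 0, 0], [31, -445, -517, 40, 0, 0, 0], [31, -445, -517, 40, 0, 0, 0]]}}

```text
time_s: 1.35
eef_pos: [0.4991, -0.0478, 0.2029]
eef_rot: [-0.158, 0.689, -0.159, -0.689]
wrist_force: [1.1, -1.0, 0.2]
opening: 1.004
```

```bash
python3 - <<'E'
from h import *
go([.533,.0,.2],-116)
w,_,_=grab("wrist"); s,_,_=grab("side"); t,_,_=grab("top")
save("m1",np.vstack([np.hstack([cv2.resize(w,(400,250)),cv2.resize(s,(400,250))]),cv2.resize(t,(480,300))[:, :].copy() if 0 else np.hstack([cv2.resize(t,(480,300)),np.zeros((300,320,3),np.uint8)])]))
E
```

```text
move [2.9, -57.8, -9.7] [0.09, -0.01, -0.01]
```

View pics/m1.png

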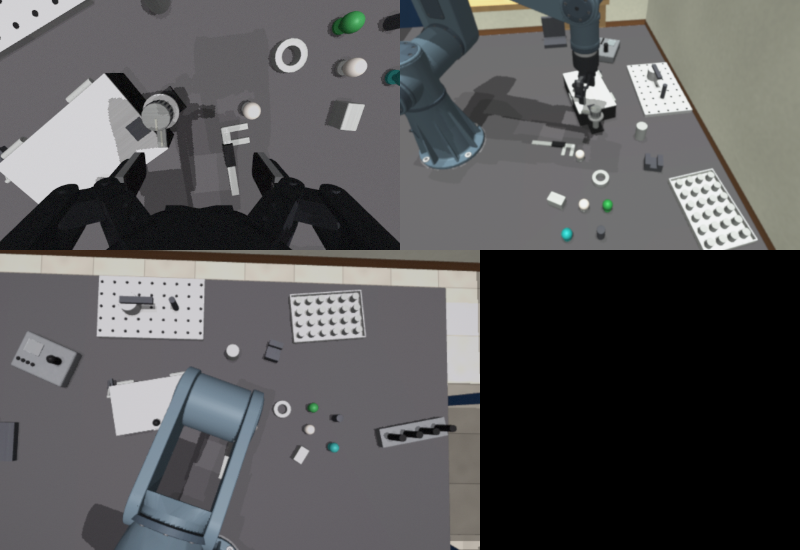

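The wrist pane shows the collar at about (160,115) with its tongue over the flap's corner. Only two white balls are present; the area the arm hid before is empty. I'll turn the tongue clear first.

Call:
{"method": "step_arm", "body": {"motion": [[3, -58, -10, 0, 0, 0, 0], [3, -58, -10, 0, 0, 0, 0], [3, -58, -10, 0, 0, 0, 0], [60, -58, -10, 0, 0, 0, 0], [90, -58, -10, 0, 0, 0, 0], [117, -58, -10, 0, 0, 0, 0], [117, -58, -10, 0, 0, 0, 0], [117, -58, -10, 0, 0, 0, 255], [117, -58, -10, 0, 0, 0, 255], [117, -58, -10, 0, 0, 0, 255]]}}

```text
time_s: 2.75
eef_pos: [0.5353, 0.0002, 0.0888]
eef_rot: [-0.161, 0.691, -0.157, -0.687]
wrist_force: [4.8, 12.5, 6.4]
opening: 0.447
```

Call:
{"method": "step_arm", "body": {"motion": [[0, 0, 0, 0, 0, 0, 255], [0, 0, 0, 0, 0, 0, 255], [0, 0, 0, -8, 0, 0, 255], [0, 0, 0, -16, 0, 0, 255], [0, 0, 0, -24, 0, 0, 255], [0, 0, 0, -32, 0, 0, 255], [0, 0, 0, -32, 0, 0, 255], [0, 0, 0, -32, 0, 0, 255]]}}

```text
time_s: 3.75
eef_pos: [0.5355, 0.001, 0.0888]
eef_rot: [0.036, 0.709, 0.039, -0.704]
wrist_force: [3.6, 14.3, 7.5]
opening: 0.448
```

Call:
{"method": "step_arm", "body": {"motion": [[0, 0, 0, 0, 0, 0, 0], [0, 0, 0, 0, 0, 0, 0], [0, 0, 0, 0, 0, 0, 0], [-60, 0, 0, 0, 0, 0, 0], [-120, 0, 0, 0, 0, 0, 0], [-120, 0, 0, 0, 0, 0, 0]]}}

```text
time_s: 4.5
eef_pos: [0.5361, -0.003, 0.2119]
eef_rot: [0.039, 0.71, 0.036, -0.702]
wrist_force: [0.2, -0.1, -0.3]
opening: 1.001
```

```bash
python3 - <<'E'
from h import *
go([.45,.1508,.2],-79.5)
w,_,_=grab("wrist"); save("w2",w)
E
```

```text
move [10.6, -162.1, 69.5] [-4.44, -0.58, -0.24]
```

View pics/w2.png

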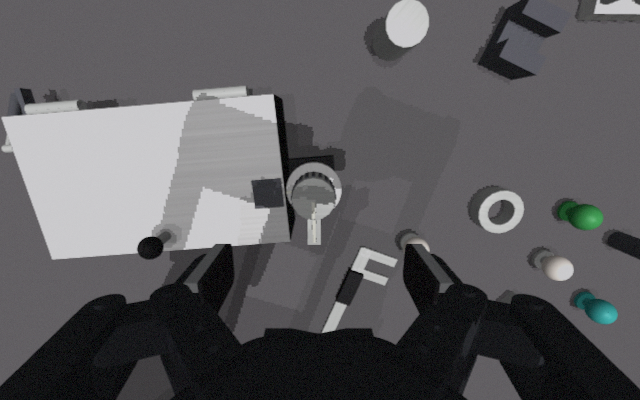

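Tongue (314,232) is now clear of the flap's edge (290,240); the knob is at (150,247).

```bash
python3 - <<'E'
from h import *
w,_,i=grab("wrist")
g=cv2.cvtColor(w,cv2.COLOR_RGB2GRAY); m=(g<45).astype(np.uint8); m[:,:130]=0; m[:,170:]=0; m[:230]=0;m[262:]=0
n,l,st,ce=cv2.connectedComponentsWithStats(m); k=1+st[1:,4].argmax(); print(st[k],ce[k],"knob",ray(i,*ce[k],.102).round(4))
print("tongue tip",ray(i,314,232,.083).round(4), "axis",case(-.02,-.16,.108).round(4), "ang",)
v=ray(i,314,242,.081)-case(-.02,-.16,.081); print(np.degrees(np.arctan2(v@EY,-(v@EX))))
E
```

```text
[137 236  25  22 452] [149.07743363 246.40265487] knob [0.4671 0.1512 0.102 ]
tongue tip [ 0.4904 -0.0038  0.083 ] axis [5.331e-01 2.000e-04 1.080e-01] ang
5.0441921949719175
```

Call:
{"method": "step_arm", "body": {"motion": [[11, -162, 70, -4.4, 0, 0, 0], [11, -162, 70, -4.4, 0, 0, 0], [11, -162, 70, -4.4, 0, 0, 0], [11, -162, 70, -4.4, 0, 0, 0], [11, -162, 70, -4.4, 0, 0, 0], [11, -162, 70, -4.4, 0, 0, 0]]}}

```text
time_s: 5.35
eef_pos: [0.4463, 0.1506, 0.1945]
eef_rot: [-0.064, -0.704, -0.064, 0.704]
wrist_force: [-0.1, 0.4, 0.5]
opening: 0.996
```

```bash
python3 - <<'E'
from h import *
w,_,i=grab("wrist"); save("w3",w); k=case(-.057,0,.102); print(k.round(4),proj(i,k)); go([k[0],k[1],.083],-79.5)
E
```

```text
[0.4675 0.1508 0.102 ] (np.float64(322.02897702032027), np.float64(174.95299578435268))
move [111.7, 3.6, -20.8] [-0.13, 0.04, -0.01]
```

View pics/w3.png

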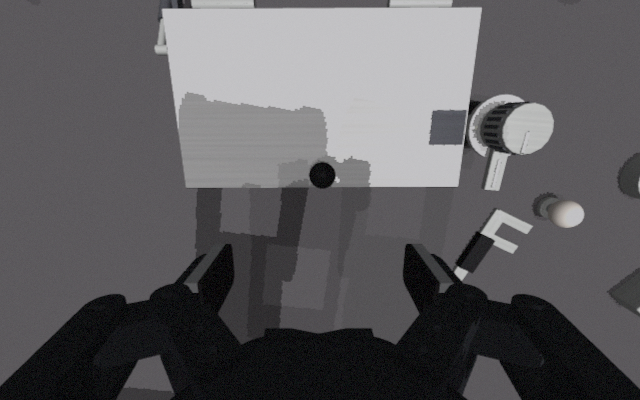

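The knob sits at (322,175), exactly where predicted. Descend and grip.

Call:
{"method": "step_arm", "body": {"motion": [[0, 4, -21, 0, 0, 0, 0], [60, 4, -21, 0, 0, 0, 0], [110, 4, -21, 0, 0, 0, 0], [110, 4, -21, 0, 0, 0, 0], [110, 4, -21, 0, 0, 0, 255], [110, 4, -21, 0, 0, 0, 255], [110, 4, -21, 0, 0, 0, 255], [110, 4, -21, 0, 0, 0, 255], [110, 4, -21, 0, 0, 0, 255], [110, 4, -21, 0, 0, 0, 255]]}}

```text
time_s: 6.65
eef_pos: [0.4682, 0.1516, 0.0866]
eef_rot: [0.065, 0.705, 0.065, -0.703]
wrist_force: [-2.0, -1.6, 7.3]
opening: 0.221
```

```bash
python3 - <<'E'
from h import *
p0=pose()[:3,3]; T=pose()[:3,:3]
for th in np.arange(.1,1.71,.1):
    dx=-132*np.cos(th)+34*np.sin(th)+132; dz=132*np.sin(th)+34*np.cos(th)-34
    print(round(th,2),(T.T@(dx*EX+[0,0,dz])).round(0).tolist())
print(ctrl.get_obs()["opening"],p0)
E
```

```text
0.1 [-13.0, 0.0, -4.0]
0.2 [-26.0, 0.0, -9.0]
0.3 [-37.0, 0.0, -16.0]
0.4 [-49.0, 0.0, -24.0]
0.5 [-59.0, 0.0, -33.0]
0.6 [-69.0, 0.0, -42.0]
0.7 [-77.0, 0.0, -53.0]
0.8 [-84.0, 0.0, -65.0]
0.9 [-90.0, 0.0, -77.0]
1.0 [-95.0, 0.0, -89.0]
1.1 [-99.0, 0.0, -103.0]
1.2 [-101.0, 0.0, -116.0]
1.3 [-102.0, 0.0, -130.0]
1.4 [-102.0, 0.0, -143.0]
1.5 [-100.0, 0.0, -157.0]
1.6 [-97.0, -0.0, -170.0]
1.7 [-92.0, -0.0, -183.0]
0.22130981747350034 [0.46817815 0.15157618 0.08661718]
```

Call:
{"method": "step_arm", "body": {"motion": [[-6, 0, -2, 0, 0, 0, 255], [-13, 0, -4, 0, 0, 0, 255], [-20, 0, -6, 0, 0, 0, 255], [-26, 0, -9, 0, 0, 0, 255], [-37, 0, -16, 0, 0, 0, 255], [-49, 0, -24, 0, 0, 0, 255]]}}

```text
time_s: 7.4
eef_pos: [0.4914, 0.1559, 0.1345]
eef_rot: [0.065, 0.704, 0.065, -0.704]
wrist_force: [7.7, -1.1, -11.4]
opening: 0.215
```

```bash
python3 - <<'E'
from h import *
w,_,_=grab("wrist"); s,_,_=grab("side"); print(ctrl.get_obs()["wrist_force"],ctrl.get_obs()["opening"],pose()[:3,3])
save("m4",np.vstack([cv2.resize(w,(480,300)),cv2.resize(s[60:260,180:500],(480,300))]))
E
```

```text
[ 4.31181233 -1.53218574 -7.24648914] 0.21670237906020662 [0.49263954 0.15623354 0.13585294]
```

View pics/m4.png

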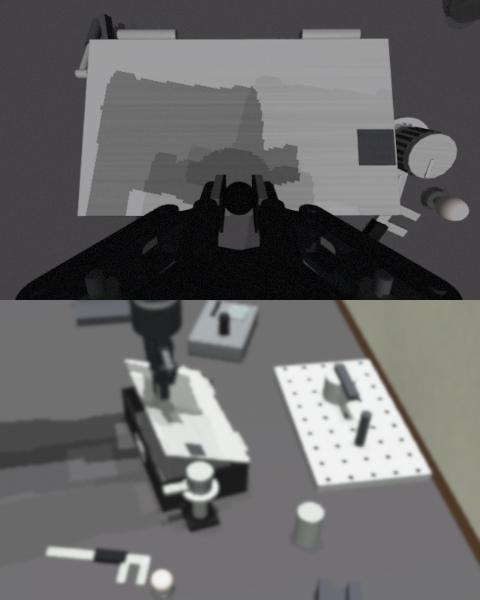

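The knob is held between the fingers (238,198 in the upper pane) and the flap is rising. Continue.

Call:
{"method": "step_arm", "body": {"motion": [[-10, 0, -9, 0, 0, 0, 255], [-20, 0, -18, 0, 0, 0, 255], [-28, 0, -29, 0, 0, 0, 255], [-35, 0, -41, 0, 0, 0, 255], [-41, 0, -53, 0, 0, 0, 255], [-46, 0, -65, 0, 0, 0, 255], [-50, 0, -79, 0, 0, 0, 255], [-52, 0, -92, 0, 0, 0, 255], [-53, 0, -106, 0, 0, 0, 255], [-53, 0, -119, 0, 0, 0, 255]]}}

```text
time_s: 8.75
eef_pos: [0.6087, 0.178, 0.1877]
eef_rot: [0.065, 0.704, 0.065, -0.704]
wrist_force: [0.8, -0.4, 0.7]
opening: 0.002
```

Call:
{"method": "step_arm", "body": {"motion": [[2, 0, -14, 0, 0, 0, 255], [5, 0, -27, 0, 0, 0, 255], [10, 0, -40, 0, 0, 0, 255], [10, 0, -40, 0, 0, 0, 255], [10, 0, -40, 0, 0, 0, 255], [10, 0, -40, 0, 0, 0, 0], [10, 0, -40, 0, 0, 0, 0], [10, 0, -40, 0, 0, 0, 0]]}}

```text
time_s: 9.75
eef_pos: [0.6471, 0.1849, 0.1773]
eef_rot: [0.065, 0.704, 0.065, -0.704]
wrist_force: [-0.4, 0.3, 0.4]
opening: 0.636
```

Opening 0.002 means the knob slipped out. Check the flap's state.

```bash
python3 - <<'E'
from h import *
w,_,_=grab("wrist"); s,_,_=grab("side"); print(ctrl.get_obs()["wrist_force"],ctrl.get_obs()["opening"],pose()[:3,3])
save("m5",np.vstack([cv2.resize(w,(480,300)),cv2.resize(s[40:240,180:500],(480,300))]))
E
```

```text
[-0.73923701  0.61306105 -0.57339455] 0.8068959749148035 [0.64713707 0.18490159 0.17721578]
```

View pics/m5.png

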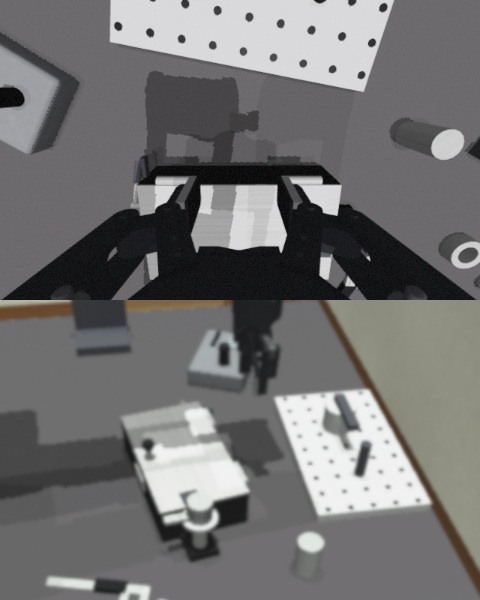

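The flap fell shut again (lower pane: knob upright at (150,445)). I'll regrip deeper and pitch the tool along with the flap, more slowly.

```bash
python3 - <<'E'
from h import *
go([.4675,.151,.2],-79.5)
E
```

```text
move [-22.8, 0.6, 182.8] [-0.01, -0.01, -0.0]
```

Call:
{"method": "step_arm", "body": {"motion": [[-30, 0, 0, 0, 0, 0, 0], [-30, 1, 60, 0, 0, 0, 0], [-30, 1, 120, 0, 0, 0, 0], [-23, 1, 183, 0, 0, 0, 0], [-23, 1, 183, 0, 0, 0, 0], [-23, 1, 183, 0, 0, 0, 0], [40, 1, 183, 0, 0, 0, 0], [80, 1, 183, 0, 0, 0, 0], [99, 1, 183, 0, 0, 0, 0], [99, 1, 183, 0, 0, 0, 0]]}}

```text
time_s: 11.1
eef_pos: [0.4681, 0.1506, 0.0769]
eef_rot: [-0.065, -0.703, -0.065, 0.705]
wrist_force: [0.5, -0.5, 0.3]
opening: 0.997
```

Call:
{"method": "step_arm", "body": {"motion": [[0, 0, 0, 0, 0, 0, 0], [0, 0, 0, 0, 0, 0, 255], [0, 0, 0, 0, 0, 0, 255], [0, 0, 0, 0, 0, 0, 255], [0, 0, 0, 0, 0, 0, 255], [0, 0, 0, 0, 0, 0, 255], [0, 0, 0, 0, 0, 0, 255]]}}

```text
time_s: 11.98
eef_pos: [0.4675, 0.1514, 0.0786]
eef_rot: [0.064, 0.704, 0.065, -0.704]
wrist_force: [-3.1, 4.1, 5.9]
opening: 0.223
```

```bash
cat >> h.py <<'E'
def knobpath(ths,save0=False,f=.5,cap=40):
    "rows (relative to current pose) that carry the gripped knob through flap angles ths; base pose saved at theta=0"
    T=pose()
    if save0: np.save("grip0.npy",T)
    G=np.load("grip0.npy"); k0=case(-.057,0,.102); off=G[:3,3]-k0
    for th in ths:
        k=case(.075,0,.068)+((-132*np.cos(th)+34*np.sin(th))*EX+np.array([0,0,132*np.sin(th)+34*np.cos(th)]))/1000
        Q=R.from_rotvec(EY*min(f*th,np.radians(cap))).as_matrix()
        t,r=rel(k+Q@off,Q@G[:3,:3]); print(round(th,2),np.round(t).tolist(),r.round(1).tolist())
E
python3 - <<'E'
from h import *
o=ctrl.get_obs(); print(o["opening"],o["eef_pos"],o["wrist_force"])
knobpath([.08,.16,.24,.32,.4,.48,.56],True)
E
```

```text
0.22349382758638173 [0.46746156 0.1513804  0.07862202] [-3.1078967   4.09283656  5.92937905]
0.08 [-10.0, -0.0, -2.0] [0.0, -2.3, 0.0]
0.16 [-21.0, -0.0, -5.0] [0.0, -4.6, 0.0]
0.24 [-31.0, -0.0, -9.0] [0.0, -6.9, 0.0]
0.32 [-40.0, -0.0, -14.0] [0.0, -9.2, 0.0]
0.4 [-49.0, -0.0, -19.0] [0.0, -11.5, 0.0]
0.48 [-58.0, -0.0, -25.0] [0.0, -13.8, 0.0]
0.56 [-66.0, -0.0, -32.0] [0.0, -16.0, 0.0]
```

Call:
{"method": "step_arm", "body": {"motion": [[-10, 0, -2, 0, -2.3, 0, 255], [-21, 0, -5, 0, -4.6, 0, 255], [-31, 0, -9, 0, -6.9, 0, 255], [-40, 0, -14, 0, -9.2, 0, 255], [-49, 0, -19, 0, -11.5, 0, 255], [-58, 0, -25, 0, -13.8, 0, 255], [-66, 0, -32, 0, -16, 0, 255]]}}

```text
time_s: 12.85
eef_pos: [0.4972, 0.157, 0.143]
eef_rot: [-0.073, -0.597, -0.055, 0.797]
wrist_force: [-3.0, 3.4, -4.8]
opening: 0.221
```

```bash
python3 - <<'E'
from h import *
o=ctrl.get_obs(); print(o["opening"],o["eef_pos"],o["wrist_force"])
knobpath([.56,.64,.72,.8,.88,.96,1.04,1.12,1.2])
w,_,_=grab("wrist"); save("w6",cv2.resize(w,(480,300)))
E
```

```text
0.2213077605222056 [0.49724456 0.1570354  0.14304374] [-2.98253695  3.37047316 -4.83372098]
0.56 [-2.0, 0.0, -1.0] [0.0, 0.3, 0.0]
0.64 [-11.0, 0.0, -6.0] [0.0, -2.0, 0.0]
0.72 [-20.0, 0.0, -12.0] [0.0, -4.3, 0.0]
0.8 [-28.0, 0.0, -18.0] [0.0, -6.6, 0.0]
0.88 [-36.0, 0.0, -25.0] [0.0, -8.9, 0.0]
0.96 [-43.0, 0.0, -32.0] [0.0, -11.2, 0.0]
1.04 [-49.0, 0.0, -40.0] [0.0, -13.5, 0.0]
1.12 [-55.0, -0.0, -49.0] [0.0, -15.8, 0.0]
1.2 [-60.0, -0.0, -58.0] [0.0, -18.0, 0.0]
```

View pics/w6.png

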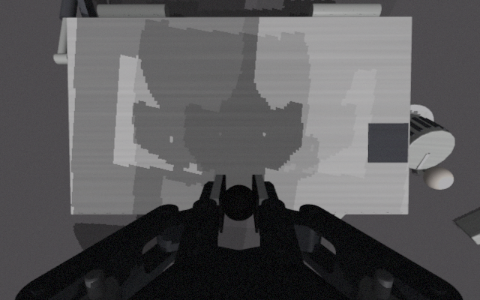

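Held firmly with low force. Continue.

Call:
{"method": "step_arm", "body": {"motion": [[-9, 0, -5, 0, -2.3, 0, 255], [-18, 0, -11, 0, -4.6, 0, 255], [-26, 0, -17, 0, -6.9, 0, 255], [-34, 0, -24, 0, -9.2, 0, 255], [-41, 0, -31, 0, -11.5, 0, 255], [-47, 0, -39, 0, -13.8, 0, 255], [-53, 0, -48, 0, -16, 0, 255], [-58, 0, -57, 0, -18.3, 0, 255], [-58, 0, -57, 0, -18.3, 0, 255]]}}

```text
time_s: 14.02
eef_pos: [0.5683, 0.1703, 0.1833]
eef_rot: [-0.081, -0.464, -0.044, 0.881]
wrist_force: [-1.7, 4.2, -0.2]
opening: 0.222
```

```bash
python3 - <<'E'
from h import *
o=ctrl.get_obs(); print(o["opening"],o["eef_pos"],o["wrist_force"])
knobpath([1.2,1.28,1.36,1.44,1.52,1.6,1.68,1.72])
E
```

```text
0.2218240645123015 [0.56831779 0.17031896 0.18327377] [-1.67540581  4.22643441 -0.15950861]
1.2 [-1.0, 0.0, 0.0] [0.1, 0.1, 0.0]
1.28 [-8.0, 0.0, -7.0] [0.1, -2.2, 0.0]
1.36 [-14.0, 0.0, -15.0] [0.1, -4.5, 0.0]
1.44 [-19.0, 0.0, -24.0] [0.1, -5.5, 0.0]
1.52 [-24.0, 0.0, -34.0] [0.1, -5.5, 0.0]
1.6 [-28.0, 0.0, -44.0] [0.1, -5.5, 0.0]
1.68 [-31.0, 0.0, -55.0] [0.1, -5.5, 0.0]
1.72 [-32.0, 0.0, -60.0] [0.1, -5.5, 0.0]
```

Call:
{"method": "step_arm", "body": {"motion": [[-7, 0, -7, 0, -2.3, 0, 255], [-13, 0, -15, 0, -4.6, 0, 255], [-18, 0, -24, 0, -5.6, 0, 255], [-23, 0, -34, 0, -5.6, 0, 255], [-27, 0, -44, 0, -5.6, 0, 255], [-30, 0, -55, 0, -5.6, 0, 255], [-31, 0, -60, 0, -5.6, 0, 255], [-31, 0, -60, 0, -5.6, 0, 255]]}}

```text
time_s: 15.02
eef_pos: [0.6341, 0.1826, 0.1745]
eef_rot: [-0.083, -0.421, -0.039, 0.902]
wrist_force: [-0.3, 5.5, -1.8]
opening: 0.221
```

```bash
python3 - <<'E'
from h import *
o=ctrl.get_obs(); print(o["opening"],o["eef_pos"],o["wrist_force"]); np.save("open_pose.npy",pose())
E
```

```text
0.2206209651633253 [0.63409295 0.1825932  0.17451124] [-0.29358327  5.50135423 -1.80916597]
```

Call:
{"method": "step_arm", "body": {"motion": [[0, 0, 0, 0, 0, 0, 0], [0, 0, 0, 0, 0, 0, 0], [0, 0, 0, 0, 0, 0, 0], [0, 0, 0, 0, 0, 0, 0], [-50, 0, 0, 0, 0, 0, 0], [-90, 0, 0, 0, 0, 0, 0], [-90, 0, 0, 0, 0, 0, 0]]}}

```text
time_s: 15.9
eef_pos: [0.6933, 0.192, 0.2473]
eef_rot: [-0.083, -0.425, -0.039, 0.901]
wrist_force: [0.3, -0.1, -0.6]
opening: 1.002
```

```bash
python3 - <<'E'
from h import *
go([.6933,.192,.29],-79.5); go([.445,-.125,.29],-119);
E
```

```text
move [-33.0, 0.0, 27.2] [-0.05, 39.5, -0.02]
move [159.0, 266.7, 259.9] [37.85, 37.89, -13.62]
```

Call:
{"method": "step_arm", "body": {"motion": [[-33, 0, 27, 0, 10, 0, 0], [-33, 0, 27, 0, 20, 0, 0], [-33, 0, 27, 0, 30, 0, 0], [-33, 0, 27, 0, 39.5, 0, 0], [-33, 0, 27, 0, 39.5, 0, 0]]}}

```text
time_s: 16.52
eef_pos: [0.6869, 0.192, 0.2862]
eef_rot: [-0.065, -0.7, -0.065, 0.708]
wrist_force: [-1.0, -0.1, -0.7]
opening: 0.998
```

```bash
python3 - <<'E'
from h import *
print(pose()[:3,3]); go([.445,-.125,.28],-119); go([.445,-.125,.2],-119)
E
```

```text
[0.68690444 0.19199078 0.28621866]
move [9.6, 267.6, 295.6] [39.51, 0.65, -0.21]
move [89.6, 267.6, 294.6] [39.51, 0.65, -0.21]
```

Call:
{"method": "step_arm", "body": {"motion": [[10, 268, 295, 39.5, 0.6, 0, 0], [10, 268, 295, 39.5, 0.6, 0, 0], [10, 268, 295, 39.5, 0.6, 0, 0], [10, 268, 295, 39.5, 0.6, 0, 0], [10, 268, 295, 39.5, 0.6, 0, 0], [10, 268, 295, 39.5, 0.6, 0, 0], [10, 268, 295, 39.5, 0.6, 0, 0], [70, 268, 295, 39.5, 0.6, 0, 0], [90, 268, 295, 39.5, 0.6, 0, 120], [90, 268, 295, 39.5, 0.6, 0, 120]]}}

```text
time_s: 17.77
eef_pos: [0.4489, -0.1251, 0.1982]
eef_rot: [0.177, -0.684, 0.178, 0.685]
wrist_force: [-0.0, -0.2, 0.4]
opening: 0.605
```

```bash
cat >> h.py <<'E'
def whites(n,z=.026):
    im,_,i=grab(n); h=cv2.cvtColor(im,cv2.COLOR_RGB2HSV); m=cv2.inRange(h,(0,0,135),(180,60,255))
    for c in cv2.findContours(m,0,1)[0]:
        a=cv2.contourArea(c)
        if a<60 or a>6000: continue
        (u,v),r=cv2.minEnclosingCircle(c); w=ray(i,u,v,z)
        if a/(np.pi*r*r)>.7 and .2<w[0]<.62 and -.6<w[1]<.3: print(n,(round(u),round(v)),"r",round(r,1),"fill",round(a/(np.pi*r*r),2),w.round(4))
    return im
E
python3 - <<'E'
from h import *
w=whites("wrist"); t=whites("top"); s=whites("side"); print(pose()[:3,3])
save("m7",np.vstack([cv2.resize(w,(480,300)),cv2.resize(s[40:240,180:500],(480,300))]))
E
```

```text
wrist (321, 167) r 14.3 fill 0.85 [ 0.4584 -0.1355  0.026 ]
wrist (484, 86) r 17.5 fill 0.84 [ 0.4513 -0.3232  0.026 ]
wrist (376, 72) r 29.5 fill 0.88 [ 0.5175 -0.2313  0.026 ]
top (376, 212) r 11.6 fill 0.9 [ 0.5179 -0.2299  0.026 ]
side (294, 326) r 9.4 fill 0.89 [ 0.4537 -0.3201  0.026 ]
side (321, 283) r 14.2 fill 0.86 [ 0.5178 -0.2357  0.026 ]
side (287, 246) r 7.5 fill 0.8 [ 0.4591 -0.1347  0.026 ]
[ 0.45082975 -0.12583215  0.20105594]
```

View pics/m7.png

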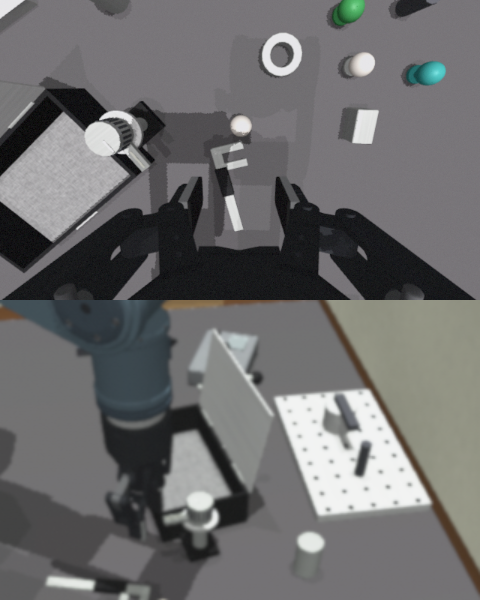

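The flap stands open and the case is empty. Ball A is at (240,125) in the wrist pane, with clear space for the jaws on both sides.

```bash
python3 - <<'E'
from h import *
print(ctrl.get_obs()["opening"]); go([.459,-.1348,.009],-119)
E
```

```text
0.5359776654987538
move [192.1, 3.7, -10.4] [-0.01, -0.31, -0.06]
```

Call:
{"method": "step_arm", "body": {"motion": [[50, 4, -10, 0, 0, 0, 120], [100, 4, -10, 0, 0, 0, 120], [150, 4, -10, 0, 0, 0, 120], [180, 4, -10, 0, 0, 0, 120], [192, 4, -10, 0, 0, 0, 120], [192, 4, -10, 0, 0, 0, 120], [192, 4, -10, 0, 0, 0, 255], [192, 4, -10, 0, 0, 0, 255], [192, 4, -10, 0, 0, 0, 255], [192, 4, -10, 0, 0, 0, 255]]}}

```text
time_s: 19.18
eef_pos: [0.4586, -0.1349, 0.0096]
eef_rot: [-0.176, 0.687, -0.178, -0.682]
wrist_force: [-1.5, 0.3, 6.2]
opening: 0.341
```

Call:
{"method": "step_arm", "body": {"motion": [[0, 0, 0, 0, 0, 0, 255], [0, 0, 0, 0, 0, 0, 255], [-30, 0, 0, 0, 0, 0, 255], [-80, 0, 0, 0, 0, 0, 255], [-140, 0, 0, 0, 0, 0, 255], [-180, 0, 0, 0, 0, 0, 255], [-180, 0, 0, 0, 0, 0, 255]]}}

```text
time_s: 20.05
eef_pos: [0.459, -0.135, 0.1926]
eef_rot: [-0.175, 0.689, -0.179, -0.68]
wrist_force: [-0.2, 0.0, -1.6]
opening: 0.34
```

```bash
python3 - <<'E'
from h import *
o=ctrl.get_obs(); print(o["opening"],o["eef_pos"],o["wrist_force"])
p=case(-.02,.05,.19); go(p,-79.5); 
E
```

```text
0.3398211431034644 [ 0.4590372  -0.13498086  0.19258256] [-0.21827001  0.03621859 -1.63492187]
move [0.3, -316.1, 134.5] [-39.5, -0.75, -0.35]
```

Call:
{"method": "step_arm", "body": {"motion": [[0, -316, 134, -39.5, -0.7, 0, 255], [0, -316, 134, -39.5, -0.7, 0, 255], [0, -316, 134, -39.5, -0.7, 0, 255], [0, -316, 134, -39.5, -0.7, 0, 255], [0, -316, 134, -39.5, -0.7, 0, 255], [0, -316, 134, -39.5, -0.7, 0, 255], [0, -316, 134, -39.5, -0.7, 0, 255], [0, -316, 134, -39.5, -0.7, 0, 255]]}}

```text
time_s: 21.05
eef_pos: [0.492, 0.2071, 0.186]
eef_rot: [-0.065, -0.701, -0.064, 0.708]
wrist_force: [-0.6, -0.4, -1.3]
opening: 0.339
```

```bash
python3 - <<'E'
from h import *
o=ctrl.get_obs(); print(o["opening"],o["eef_pos"],o["wrist_force"])
go(case(-.02,.05,.0205),-79.5)
E
```

```text
0.3390231219398025 [0.49197563 0.20713674 0.18598894] [-0.57654089 -0.43731617 -1.25952413]
move [165.5, 0.9, -4.3] [-0.01, 0.58, 0.01]
```

Call:
{"method": "step_arm", "body": {"motion": [[30, 1, -4, 0, 0.6, 0, 255], [60, 1, -4, 0, 0.6, 0, 255], [90, 1, -4, 0, 0.6, 0, 255], [115, 1, -4, 0, 0.6, 0, 255], [130, 1, -4, 0, 0.6, 0, 255], [140, 1, -4, 0, 0.6, 0, 255], [148, 1, -4, 0, 0.6, 0, 255], [154, 1, -4, 0, 0.6, 0, 255], [158, 1, -4, 0, 0.6, 0, 255], [161, 1, -4, 0, 0.6, 0, 255]]}}

```text
time_s: 22.3
eef_pos: [0.4955, 0.2075, 0.0258]
eef_rot: [0.064, 0.705, 0.065, -0.703]
wrist_force: [-0.6, 0.5, 0.1]
opening: 0.343
```

```bash
python3 - <<'E'
from h import *
o=ctrl.get_obs(); print(o["opening"],o["eef_pos"],o["wrist_force"])
E
```

```text
0.34276102917274515 [0.49553425 0.20745358 0.02582055] [-0.599652    0.46532637  0.1272409 ]
```

Call:
{"method": "step_arm", "body": {"motion": [[1, 0, 0, 0, 0, 0, 255], [2, 0, 0, 0, 0, 0, 255], [3, 0, 0, 0, 0, 0, 255], [4, 0, 0, 0, 0, 0, 255], [4, 0, 0, 0, 0, 0, 255]]}}

```text
time_s: 22.92
eef_pos: [0.4953, 0.2073, 0.0217]
eef_rot: [0.064, 0.705, 0.065, -0.704]
wrist_force: [-0.5, 0.1, -0.7]
opening: 0.34
```

Call:
{"method": "step_arm", "body": {"motion": [[1, 0, 0, 0, 0, 0, 255], [1, 0, 0, 0, 0, 0, 255]]}}

```text
time_s: 23.18
eef_pos: [0.4953, 0.2073, 0.0207]
eef_rot: [0.064, 0.705, 0.065, -0.704]
wrist_force: [-0.5, -0.1, -0.6]
opening: 0.342
```

About 1 mm above the felt; lower 1 mm more and release.

Call:
{"method": "step_arm", "body": {"motion": [[1, 0, 0, 0, 0, 0, 255], [1, 0, 0, 0, 0, 0, 255], [1, 0, 0, 0, 0, 0, 115], [1, 0, 0, 0, 0, 0, 115], [1, 0, 0, 0, 0, 0, 115], [1, 0, 0, 0, 0, 0, 115], [-40, 0, 0, 0, 0, 0, 115], [-100, 0, 0, 0, 0, 0, 115], [-170, 0, 0, 0, 0, 0, 115], [-170, 0, 0, 0, 0, 0, 115]]}}

```text
time_s: 24.42
eef_pos: [0.4983, 0.2079, 0.1965]
eef_rot: [0.064, 0.708, 0.065, -0.7]
wrist_force: [0.6, -0.1, -0.6]
opening: 0.553
```

```bash
python3 - <<'E'
from h import *
o=ctrl.get_obs(); print(o["opening"],o["eef_pos"],o["wrist_force"])
w=whites("wrist",.036); s=whites("side")
p=np.array([.445,-.31,.19]); go(p,-100)
save("m8",np.vstack([cv2.resize(w,(480,300)),cv2.resize(s,(480,300))]))
E
```

```text
0.5528534414683112 [0.49831175 0.20785898 0.19649759] [ 0.60845279 -0.12116252 -0.56958746]
wrist (567, 203) r 26.8 fill 0.73 [ 0.5261 -0.0669  0.036 ]
side (294, 326) r 9.3 fill 0.88 [ 0.4532 -0.3198  0.026 ]
side (321, 283) r 14.3 fill 0.85 [ 0.5176 -0.2356  0.026 ]
side (288, 140) r 6.0 fill 0.75 [0.4955 0.2204 0.026 ]
move [1.1, 499.5, 144.1] [20.49, -0.27, 0.08]
```

View pics/m8.png

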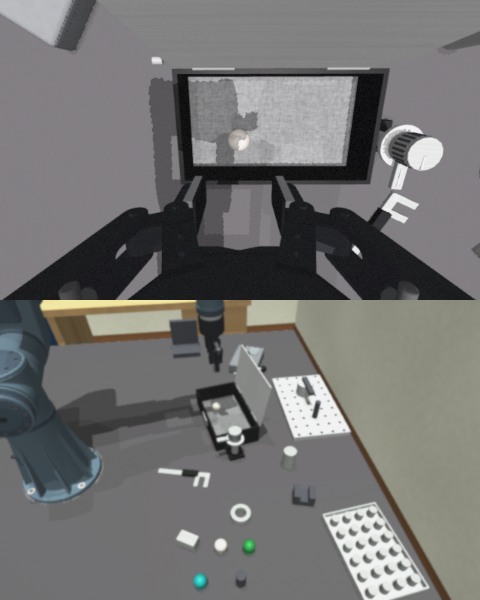

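Ball A stands upright on the felt (238,140), and ball B is unmoved in the side pane (220,546). Go fetch B.

Call:
{"method": "step_arm", "body": {"motion": [[1, 500, 144, 20, 0, 0, 115], [1, 500, 144, 20, 0, 0, 115], [1, 500, 144, 20, 0, 0, 115], [1, 500, 144, 20, 0, 0, 115], [1, 500, 144, 20, 0, 0, 115], [1, 500, 144, 20, 0, 0, 115], [1, 500, 144, 20, 0, 0, 115], [1, 500, 144, 20, 0, 0, 115], [1, 500, 144, 20, 0, 0, 115], [1, 500, 144, 20, 0, 0, 115]]}}

```text
time_s: 25.78
eef_pos: [0.4433, -0.3107, 0.187]
eef_rot: [0.061, -0.704, 0.058, 0.705]
wrist_force: [0.2, 0.7, -0.3]
opening: 0.55
```

Call:
{"method": "step_arm", "body": {"motion": [[0, 0, 0, 0, 0, 0, 115], [0, 0, 0, 0, 0, 0, 115]]}}

```text
time_s: 26.02
eef_pos: [0.4447, -0.3089, 0.1888]
eef_rot: [-0.059, 0.705, -0.057, -0.704]
wrist_force: [-0.4, -0.4, 0.3]
opening: 0.547
```

```bash
python3 - <<'E'
from h import *
o=ctrl.get_obs(); print(o["opening"],o["eef_pos"],o["wrist_force"])
go([.4535,-.32,.009],-100); w=whites("wrist"); s=whites("side")
E
```

```text
0.547270442288209 [ 0.44469962 -0.30893919  0.18884905] [-0.37335393 -0.38025585  0.3056601 ]
move [179.8, 9.8, -10.3] [0.6, -0.06, 0.11]
wrist (327, 173) r 14.6 fill 0.9 [ 0.4523 -0.3203  0.026 ]
wrist (234, 125) r 27.8 fill 0.88 [ 0.5177 -0.2332  0.026 ]
side (294, 327) r 8.4 fill 0.85 [ 0.4546 -0.3214  0.026 ]
side (321, 284) r 13.7 fill 0.83 [ 0.5188 -0.237   0.026 ]
```

Call:
{"method": "step_arm", "body": {"motion": [[50, 10, -10, 0, 0, 0, 115], [100, 10, -10, 0, 0, 0, 115], [150, 10, -10, 0, 0, 0, 115], [170, 10, -10, 0, 0, 0, 115], [180, 10, -10, 0, 0, 0, 115], [180, 10, -10, 0, 0, 0, 255], [180, 10, -10, 0, 0, 0, 255], [180, 10, -10, 0, 0, 0, 255], [180, 10, -10, 0, 0, 0, 255], [180, 10, -10, 0, 0, 0, 255]]}}

```text
time_s: 27.38
eef_pos: [0.4531, -0.3222, 0.0095]
eef_rot: [-0.059, 0.705, -0.058, -0.704]
wrist_force: [0.8, -0.2, -1.3]
opening: 0.342
```

Call:
{"method": "step_arm", "body": {"motion": [[0, 0, 0, 0, 0, 0, 255], [-30, 0, 0, 0, 0, 0, 255], [-80, 0, 0, 0, 0, 0, 255], [-140, 0, 0, 0, 0, 0, 255], [-180, 0, 0, 0, 0, 0, 255], [-180, 0, 0, 0, 0, 0, 255]]}}

```text
time_s: 28.12
eef_pos: [0.4544, -0.324, 0.1935]
eef_rot: [-0.057, 0.707, -0.06, -0.702]
wrist_force: [-0.1, -0.3, -0.5]
opening: 0.348
```

```bash
python3 - <<'E'
from h import *
o=ctrl.get_obs(); print(o["opening"],o["eef_pos"],o["wrist_force"])
go(case(-.02,-.04,.19),-79.5); s=whites("side"); w=whites("wrist")
E
```

```text
0.3483268359558084 [ 0.45443272 -0.32404299  0.19349713] [-0.12854024 -0.34002198 -0.53539969]
move [1.7, -445.6, 17.1] [-20.01, -0.41, -0.3]
side (320, 282) r 13.0 fill 0.85 [ 0.5173 -0.2344  0.026 ]
wrist (318, 267) r 30.7 fill 0.93 [ 0.3499 -0.3068  0.026 ]
wrist (223, 136) r 27.1 fill 0.88 [ 0.5176 -0.2328  0.026 ]
```

Call:
{"method": "step_arm", "body": {"motion": [[2, -446, 17, -20, -0.4, 0, 255], [2, -446, 17, -20, -0.4, 0, 255], [2, -446, 17, -20, -0.4, 0, 255], [2, -446, 17, -20, -0.4, 0, 255], [2, -446, 17, -20, -0.4, 0, 255], [2, -446, 17, -20, -0.4, 0, 255], [2, -446, 17, -20, -0.4, 0, 255], [2, -446, 17, -20, -0.4, 0, 255], [2, -446, 17, -20, -0.4, 0, 255], [2, -446, 17, -20, -0.4, 0, 255]]}}

```text
time_s: 29.48
eef_pos: [0.5092, 0.1192, 0.1868]
eef_rot: [-0.064, -0.702, -0.064, 0.707]
wrist_force: [-0.1, -0.2, -1.0]
opening: 0.342
```

```bash
python3 - <<'E'
from h import *
o=ctrl.get_obs(); print(o["opening"],o["eef_pos"],o["wrist_force"])
go(case(-.02,-.04,.0205),-79.5); s=whites("side")
E
```

```text
0.3424684162217608 [0.50916812 0.11916476 0.18679437] [-0.05364859 -0.19678088 -1.02747564]
move [166.3, 1.6, -2.9] [-0.1, 0.39, 0.09]
side (321, 283) r 14.3 fill 0.85 [ 0.5176 -0.2356  0.026 ]
```

Call:
{"method": "step_arm", "body": {"motion": [[30, 1, -3, 0, 0.4, 0, 255], [60, 1, -3, 0, 0.4, 0, 255], [90, 1, -3, 0, 0.4, 0, 255], [115, 1, -3, 0, 0.4, 0, 255], [130, 1, -3, 0, 0.4, 0, 255], [140, 1, -3, 0, 0.4, 0, 255], [148, 1, -3, 0, 0.4, 0, 255], [154, 1, -3, 0, 0.4, 0, 255], [158, 1, -3, 0, 0.4, 0, 255], [161, 1, -3, 0, 0.4, 0, 255]]}}

```text
time_s: 30.78
eef_pos: [0.5121, 0.1203, 0.0268]
eef_rot: [0.064, 0.705, 0.065, -0.703]
wrist_force: [-0.3, 0.5, -0.3]
opening: 0.344
```

Call:
{"method": "step_arm", "body": {"motion": [[1, 0, 0, 0, 0, 0, 255], [2, 0, 0, 0, 0, 0, 255], [3, 0, 0, 0, 0, 0, 255], [4, 0, 0, 0, 0, 0, 255], [4, 0, 0, 0, 0, 0, 255]]}}

```text
time_s: 31.4
eef_pos: [0.5118, 0.1202, 0.0226]
eef_rot: [0.064, 0.705, 0.065, -0.704]
wrist_force: [0.9, 0.8, -1.1]
opening: 0.342
```

Call:
{"method": "step_arm", "body": {"motion": [[1, 0, 0, 0, 0, 0, 255], [2, 0, 0, 0, 0, 0, 255], [2.5, 0, 0, 0, 0, 0, 255], [2.5, 0, 0, 0, 0, 0, 255]]}}

```text
time_s: 31.9
eef_pos: [0.5119, 0.1202, 0.0201]
eef_rot: [0.064, 0.705, 0.065, -0.704]
wrist_force: [-0.1, -0.1, -0.2]
opening: 0.344
```

Call:
{"method": "step_arm", "body": {"motion": [[0, 0, 0, 0, 0, 0, 115], [0, 0, 0, 0, 0, 0, 115], [0, 0, 0, 0, 0, 0, 115], [0, 0, 0, 0, 0, 0, 115], [-40, 0, 0, 0, 0, 0, 115], [-100, 0, 0, 0, 0, 0, 115], [-160, 0, 0, 0, 0, 0, 115], [-220, 0, 0, 0, 0, 0, 115], [-250, 0, 0, 0, 0, 0, 0], [-250, 0, 0, 0, 0, 0, 0]]}}

```text
time_s: 33.15
eef_pos: [0.5131, 0.1197, 0.2735]
eef_rot: [0.064, 0.707, 0.065, -0.701]
wrist_force: [0.4, 0.8, 0.1]
opening: 0.94
```

```bash
python3 - <<'E'
from h import *
o=ctrl.get_obs(); print(o["opening"],o["eef_pos"],o["wrist_force"])
w=whites("wrist",.036); s=whites("side"); t,_,_=grab("top")
save("m9",np.vstack([cv2.resize(w,(480,300)),cv2.resize(s,(480,300))]))
O=np.load("open_pose.npy"); b=O[:3,3]-.1*O[:3,0]; print(b)
T=pose(); 
for n,p in(("high",b+[0,0,.08]),("pre",b),("grip",O[:3,3])): print(n,*[x.tolist() for x in rel(p,O[:3,:3])])
E
```

```text
0.9397679204569888 [0.51311979 0.11971853 0.27347867] [0.35459673 0.78348579 0.09367505]
wrist (557, 208) r 21.0 fill 0.79 [ 0.5207 -0.2173  0.036 ]
side (321, 283) r 14.3 fill 0.85 [ 0.5176 -0.2356  0.026 ]
[0.69722837 0.19423454 0.25118195]
high [-62.6, -39.6, -197.0] [-0.02, -39.92, 0.08]
pre [17.4, -39.4, -197.0] [-0.02, -39.92, 0.08]
grip [94.1, -39.2, -132.9] [-0.02, -39.92, 0.08]
```

View pics/m9.png

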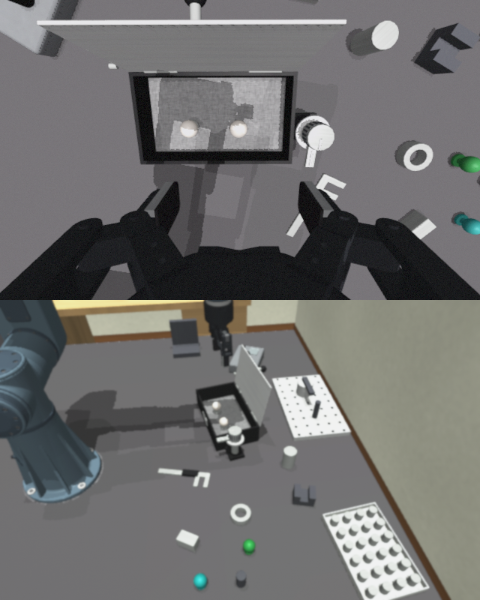

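Both balls stand in the case at (189,128) and (238,129). Now over to the knob behind the flap.

Call:
{"method": "step_arm", "body": {"motion": [[-63, -10, -30, 0, 0, 0, 0], [-63, -20, -80, 0, 0, 0, 0], [-63, -40, -140, 0, -10, 0, 0], [-63, -40, -197, 0, -20, 0, 0], [-63, -40, -197, 0, -30, 0, 0], [-63, -40, -200, 0, -40, 0, 0], [-20, -40, -200, 0, -40, 0, 0], [17, -40, -200, 0, -40, 0, 0], [17, -40, -200, 0, -40, 0, 0], [17, -40, -200, 0, -40, 0, 0]]}}

```text
time_s: 34.55
eef_pos: [0.6942, 0.1937, 0.2539]
eef_rot: [-0.082, -0.424, -0.04, 0.901]
wrist_force: [-0.2, -0.4, 1.9]
opening: 0.995
```

```bash
python3 - <<'E'
from h import *
O=np.load("open_pose.npy"); o=ctrl.get_obs(); print(o["opening"],o["eef_pos"],o["wrist_force"])
print(*[x.tolist() for x in rel(O[:3,3]+.004*EX,O[:3,:3])])
s,_,_=grab("side"); w,_,_=grab("wrist"); save("m10",np.vstack([cv2.resize(w,(480,300)),cv2.resize(s[20:220,180:500],(480,300))]))
E
```

```text
0.9949943120920479 [0.69417183 0.19368768 0.25393482] [-0.22037981 -0.38434423  1.85425284]
[97.6, 0.1, -6.6] [-0.01, -0.36, 0.07]
```

View pics/m10.png

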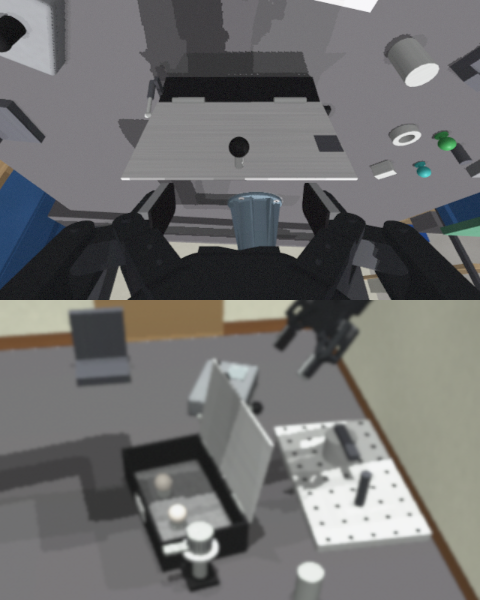

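The knob (239,147) is centred between the fingers. Advance and grip.

Call:
{"method": "step_arm", "body": {"motion": [[30, 0, -6, 0, 0, 0, 0], [60, 0, -6, 0, 0, 0, 0], [85, 0, -6, 0, 0, 0, 0], [97, 0, -6, 0, 0, 0, 0], [97, 0, -6, 0, 0, 0, 255], [97, 0, -6, 0, 0, 0, 255], [97, 0, -6, 0, 0, 0, 255], [97, 0, -6, 0, 0, 0, 255], [97, 0, -6, 0, 0, 0, 255], [97, 0, -6, 0, 0, 0, 255]]}}

```text
time_s: 35.9
eef_pos: [0.6384, 0.1835, 0.1746]
eef_rot: [-0.082, -0.424, -0.04, 0.901]
wrist_force: [4.6, 1.9, 6.2]
opening: 0.218
```

```bash
python3 - <<'E'
from h import *
o=ctrl.get_obs(); print(o["opening"],o["eef_pos"],o["wrist_force"])
knobpath([1.75,1.67,1.59,1.51,1.43,1.35,1.27,1.19,1.11,1.03])
E
```

```text
0.21817922105567333 [0.63844054 0.18353822 0.17462026] [4.60289557 1.93344412 6.24428929]
1.75 [1.0, 0.0, -0.0] [0.1, -0.4, 0.1]
1.67 [4.0, 0.0, 10.0] [0.1, -0.4, 0.1]
1.59 [8.0, 0.0, 20.0] [0.1, -0.4, 0.1]
1.51 [13.0, 0.0, 30.0] [0.1, -0.4, 0.1]
1.43 [18.0, 0.0, 39.0] [0.1, -0.4, 0.1]
1.35 [25.0, 0.0, 48.0] [0.1, 0.9, 0.1]
1.27 [32.0, 0.0, 55.0] [0.1, 3.2, 0.1]
1.19 [39.0, 0.0, 62.0] [0.1, 5.5, 0.1]
1.11 [47.0, 0.0, 68.0] [0.1, 7.8, 0.1]
1.03 [56.0, 0.0, 74.0] [0.1, 10.1, 0.1]
```

Call:
{"method": "step_arm", "body": {"motion": [[3, 0, 10, 0, 0, 0, 255], [7, 0, 20, 0, 0, 0, 255], [12, 0, 30, 0, 0, 0, 255], [17, 0, 39, 0, 0, 0, 255], [24, 0, 48, 0, 1.3, 0, 255], [31, 0, 55, 0, 3.6, 0, 255], [38, 0, 62, 0, 5.9, 0, 255], [46, 0, 68, 0, 8.2, 0, 255], [55, 0, 74, 0, 10.5, 0, 255]]}}

```text
time_s: 37.02
eef_pos: [0.5474, 0.1665, 0.1783]
eef_rot: [-0.078, -0.505, -0.047, 0.858]
wrist_force: [2.5, 0.2, -1.3]
opening: 0.218
```

```bash
python3 - <<'E'
from h import *
o=ctrl.get_obs(); print(o["opening"],o["eef_pos"],o["wrist_force"])
knobpath([1.03,.95,.87,.79,.71,.63,.55,.47,.39,.31])
E
```

```text
0.21840983419832904 [0.54739984 0.1665     0.17831134] [ 2.51553285  0.22737297 -1.2902677 ]
1.03 [-0.0, 0.0, -0.0] [0.0, -0.5, 0.0]
0.95 [8.0, 0.0, 6.0] [0.0, 1.8, 0.0]
0.87 [16.0, 0.0, 12.0] [0.0, 4.1, 0.0]
0.79 [26.0, 0.0, 17.0] [0.0, 6.4, 0.0]
0.71 [35.0, 0.0, 21.0] [0.0, 8.7, 0.0]
0.63 [45.0, 0.0, 25.0] [0.0, 11.0, 0.0]
0.55 [55.0, 0.0, 27.0] [0.0, 13.3, 0.0]
0.47 [65.0, 0.0, 29.0] [0.0, 15.6, 0.0]
0.39 [76.0, 0.0, 30.0] [0.0, 17.9, 0.0]
0.31 [86.0, 0.0, 30.0] [0.0, 20.2, 0.0]
```

Call:
{"method": "step_arm", "body": {"motion": [[8, 0, 6, 0, 2, 0, 255], [16, 0, 12, 0, 4.5, 0, 255], [26, 0, 17, 0, 6.8, 0, 255], [35, 0, 21, 0, 9, 0, 255], [45, 0, 25, 0, 11.4, 0, 255], [55, 0, 27, 0, 13.7, 0, 255], [65, 0, 29, 0, 16, 0, 255], [76, 0, 30, 0, 18.3, 0, 255], [86, 0, 30, 0, 20.6, 0, 255], [86, 0, 30, 0, 20.6, 0, 255]]}}

```text
time_s: 38.28
eef_pos: [0.4796, 0.1538, 0.1172]
eef_rot: [-0.069, -0.65, -0.06, 0.755]
wrist_force: [2.3, -1.9, -2.4]
opening: 0.22
```

```bash
python3 - <<'E'
from h import *
o=ctrl.get_obs(); print(o["opening"],o["eef_pos"],o["wrist_force"])
knobpath([.31,.23,.15,.08,.03,.0])
E
```

```text
0.22007840648348384 [0.47960468 0.15380282 0.11718554] [ 2.34617558 -1.92766656 -2.44563198]
0.31 [-0.0, 0.0, -1.0] [-0.0, -0.3, 0.0]
0.23 [10.0, 0.0, 2.0] [-0.0, 2.0, 0.0]
0.15 [20.0, 0.0, 5.0] [-0.0, 4.3, 0.0]
0.08 [29.0, 0.0, 6.0] [-0.0, 6.3, 0.0]
0.03 [36.0, 0.0, 6.0] [-0.0, 7.7, 0.0]
0.0 [40.0, 0.0, 6.0] [-0.0, 8.6, 0.0]
```

Call:
{"method": "step_arm", "body": {"motion": [[10, 0, 3, 0, 2.3, 0, 255], [20, 0, 5, 0, 4.6, 0, 255], [29, 0, 7, 0, 6.6, 0, 255], [36, 0, 7, 0, 8, 0, 255], [36, 0, 7, 0, 8, 0, 255], [36, 0, 7, 0, 8, 0, 0], [36, 0, 7, 0, 8, 0, 0], [36, 0, 7, 0, 8, 0, 0], [36, 0, 7, 0, 8, 0, 0]]}}

```text
time_s: 39.4
eef_pos: [0.468, 0.1524, 0.0836]
eef_rot: [-0.064, -0.701, -0.065, 0.708]
wrist_force: [0.8, 0.4, -0.5]
opening: 0.998
```

Call:
{"method": "step_arm", "body": {"motion": [[-50, 0, 0, 0, 0, 0, 0], [-110, 0, 0, 0, 0, 0, 0], [-110, 0, 0, 0, 0, 0, 0], [-110, 0, 0, 0, 0, 0, 0]]}}

```text
time_s: 39.9
eef_pos: [0.4689, 0.1523, 0.1934]
eef_rot: [-0.064, -0.701, -0.065, 0.708]
wrist_force: [-1.2, 0.3, -1.0]
opening: 1.0
```

```bash
python3 - <<'E'
from h import *
o=ctrl.get_obs(); print(o["opening"],o["eef_pos"],o["wrist_force"])
c=case(-.02,-.16,0); go([c[0],c[1],.2],-79.5); go([c[0],c[1],.2],-53)
w,_,i=grab("wrist"); s,_,_=grab("side"); save("m11",np.vstack([cv2.resize(w,(480,300)),cv2.resize(s[20:220,180:500],(480,300))]))
E
```

```text
0.9998111569225807 [0.46894259 0.15227319 0.19338304] [-1.19729098  0.29712961 -0.98505392]
move [-7.3, 161.1, -35.4] [-0.03, 0.57, 0.12]
move [-7.3, 161.1, -35.4] [-26.53, 0.53, 0.25]
```

View pics/m11.png

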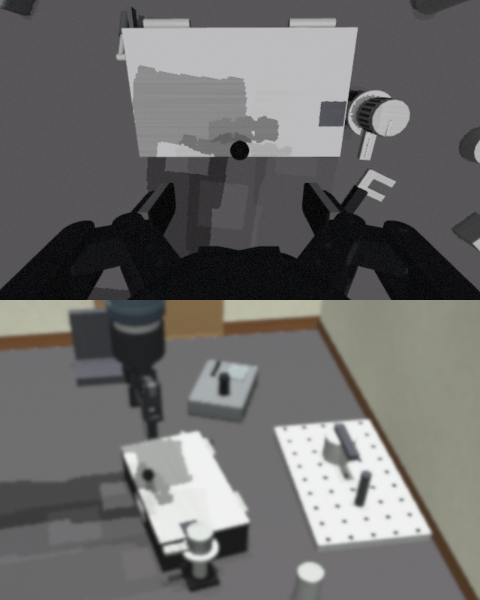

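The flap lies shut flat on the rim; the tongue (367,143) is still clear of it. Now the collar.

Call:
{"method": "step_arm", "body": {"motion": [[-7, 60, -12, -8, 0.5, 0, 0], [-7, 120, -24, -18, 0.5, 0, 0], [-7, 161, -36, -26.5, 0.5, 0, 0], [-7, 161, -36, -26.5, 0.5, 0, 0], [-7, 161, -36, -26.5, 0.5, 0, 0], [-7, 161, -36, -26.5, 0.5, 0, 0]]}}

```text
time_s: 40.75
eef_pos: [0.5331, 0.0017, 0.1992]
eef_rot: [-0.222, -0.67, -0.226, 0.671]
wrist_force: [-0.0, -0.3, 0.3]
opening: 1.002
```

```bash
python3 - <<'E'
from h import *
o=ctrl.get_obs(); print(o["opening"],o["eef_pos"],o["wrist_force"])
c=case(-.02,-.16,0); go([c[0]+.001,c[1],.088],-53)
E
```

```text
1.002088605790496 [0.53307674 0.00170146 0.19916185] [-0.04799814 -0.31773436  0.30450956]
move [111.1, 2.4, 0.0] [-0.0, 0.02, 0.33]
```

Call:
{"method": "step_arm", "body": {"motion": [[50, 2, 0, 0, 0, 0, 0], [90, 2, 0, 0, 0, 0, 0], [111, 2, 0, 0, 0, 0, 0], [111, 2, 0, 0, 0, 0, 0], [111, 2, 0, 0, 0, 0, 255], [111, 2, 0, 0, 0, 0, 255], [111, 2, 0, 0, 0, 0, 255], [111, 2, 0, 0, 0, 0, 255], [111, 2, 0, 0, 0, 0, 255]]}}

```text
time_s: 41.88
eef_pos: [0.5345, 0.001, 0.0906]
eef_rot: [-0.222, -0.67, -0.227, 0.671]
wrist_force: [-7.1, 7.4, 11.8]
opening: 0.443
```

Call:
{"method": "step_arm", "body": {"motion": [[0, 0, 0, 9, 0, 0, 255], [0, 0, 0, 18, 0, 0, 255], [0, 0, 0, 27, 0, 0, 255], [0, 0, 0, 36, 0, 0, 255], [0, 0, 0, 45, 0, 0, 255], [0, 0, 0, 54, 0, 0, 255], [0, 0, 0, 63, 0, 0, 255], [0, 0, 0, 72, 0, 0, 255], [0, 0, 0, 80, 0, 0, 255], [0, 0, 0, 85, 0, 0, 255]]}}

```text
time_s: 43.12
eef_pos: [0.5345, 0.0008, 0.0906]
eef_rot: [0.29, -0.644, 0.287, 0.647]
wrist_force: [-7.1, 6.5, 11.4]
opening: 0.443
```

Call:
{"method": "step_arm", "body": {"motion": [[0, 0, 0, 0, 0, 0, 255], [0, 0, 0, 0, 0, 0, 255], [0, 0, 0, 0, 0, 0, 0], [0, 0, 0, 0, 0, 0, 0], [0, 0, 0, 0, 0, 0, 0], [-50, 0, 0, 0, 0, 0, 0], [-110, 0, 0, 0, 0, 0, 0], [-110, 0, 0, 0, 0, 0, 0]]}}

```text
time_s: 44.12
eef_pos: [0.5388, -0.0021, 0.2046]
eef_rot: [-0.289, 0.648, -0.286, -0.643]
wrist_force: [0.8, 0.9, -0.2]
opening: 0.999
```

```bash
python3 - <<'E'
from h import *
print(pose()[:3,3]); go([.43,-.1,.2],-138)
E
```

```text
[ 0.53878967 -0.0021111   0.20459498]
move [3.6, 146.4, -0.0] [-0.04, -0.27, 0.4]
```

Call:
{"method": "step_arm", "body": {"motion": [[-50, 40, 40, -9, 0, 0, 0], [-50, 40, 40, -18, 0, 0, 0], [-50, 40, 40, -28, 0, 0, 0], [-50, 40, 40, -38, 0, 0, 0], [-50, 40, 40, -48, 0, 0, 0], [-50, 40, 40, -58, 0, 0, 0], [-50, 40, 40, -58, 0, 0, 0]]}}

```text
time_s: 45.0
eef_pos: [0.4784, 0.0016, 0.2481]
eef_rot: [-0.059, -0.703, -0.062, 0.706]
wrist_force: [-0.7, 0.3, -0.3]
opening: 0.998
```

```bash
python3 - <<'E'
from h import *
w,d,i=grab("wrist"); print(pose()[:3,3]); u,v=proj(i,case(-.02,-.16,.08)); print(u,v); u,v=int(u),int(v)
a,b=max(0,v-75),max(0,u-120); print("crop origin",b,a); save("w12",cv2.resize(w[a:a+150,b:b+200],None,fx=4,fy=4,interpolation=2)); cv2.imwrite("pics/w12raw.png",w[...,::-1]); np.save("w12T.npy",i["Tw"])
E
```

```text
[0.47844312 0.00163821 0.24824545]
328.6665823218102 129.8098081440396
crop origin 208 54
```

View pics/w12.png

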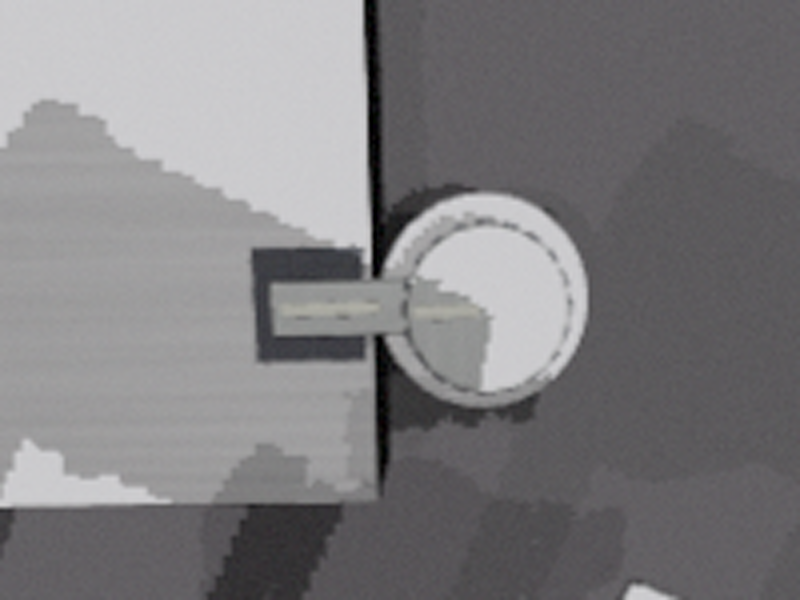

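The tongue now lies over the flap's dark pad, its line running from (280,312) to (380,306) in the crop. Check the angle numerically.

```bash
python3 - <<'E'
from h import *
i=ctrl.camera_info("wrist"); i["Tw"]=np.load("w12T.npy")
P=lambda u,v,z: ray(i,208+u/4,54+v/4,z)
def ang(v): return np.arctan2(v@EY,-(v@EX))
top=ang(P(272,283,.083)-P(400,279,.083)); bot=ang(P(276,336,.083)-P(400,333,.083)); c=ang(P(280,312,.083)-P(380,306,.083))
tip=P(274,309.5,.083); print(top,bot,c,"axis-tip",ang(tip-case(-.02,-.16,.083)),"via circle",ang(tip-P(491,307,.108)+[0,0,.025]))
e=P(378,500,.072)-P(170,504,.072); print("flap edge check rad",ang(-e)); print(ctrl.get_obs()["wrist_force"])
s=whites("side")
E
```

```text
1.5516147228370816 1.5579255476763598 1.5233819878409045 axis-tip 1.555355945290901 via circle 1.5462762232181748
flap edge check rad 1.5613070012253403
[-0.21835307 -0.65493917 -0.13070462]
side (320, 283) r 14.1 fill 0.87 [ 0.5171 -0.2356  0.026 ]
```

The tongue is at about 1.55 rad against the 1.57 mark, well within ±0.15. The arm is clear, so I'll hand in.

```bash
python3 -c "
from bench import ctrl
print(ctrl.hand_in())"
```

```text
the job is handed in; nothing more can be done
None
```

The job is done and handed in at about 45 s of robot time; no verdict was reported. Only two white balls were present. Both were set down on the felt, then the flap was closed and the lock collar turned to its mark.

- **Lock collar before opening:** at the start its tongue overlapped the flap's corner, so I turned it back about 32° to clear the flap before opening.
- **Flap opening:** the first lift slipped off the knob and the flap fell shut. A deeper grip with the tool tilting along with the flap opened it fully.
- **Balls:** each was lowered slowly and released within about 1 mm of the felt. With the flap still open, both stood upright in the case.
- **Closing:** I carried the flap back by its knob and released it shut, then turned the collar about 85° clockwise.

**Last checks:**
- The camera pictures after closing showed the flap lying flat on the rim.
- The main tongue readings were 1.546 to 1.558 rad, against 1.57 for the locked mark. A rougher reading from its centre line gave 1.52; all are within the 0.15 rad allowed.
- No white balls were left on the table, and the gripper was open, clear and reading near-zero force.
- I saw no bystander gauge disturbed. I measured only the ring gauge, which stayed put.

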